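# Stand a test-strip canister before the barcode scanner and lock it in

### The arm

A 7-joint arm with a two-finger parallel gripper is mounted at the origin on the work surface. World frame = base frame: x ahead of the robot, y to its left, z up, the work surface at z = 0. Lengths are in m, angles in rad, forces in N, time in s.
With the tool pointing down it reaches from about 0.425 to 0.925 m from the base axis. Payload 6.8 kg.
Tool frame: the origin (TCP) lies between the finger pads; the fingertips stand 14 mm ahead of it and the grasp point (between the pads) lies 5 mm behind it; z points along the fingers, y is the line along which they close (so a half turn about z gives the same grasp; the last joint's range is limited). The gripper opens to 85 mm and grips with 20 to 120 N. Pads are 22 mm wide; open, the fingers measure 114 mm over their backs; the gripper's body (76 mm by 85 mm) begins 54 mm behind the grasp point. The pads swing forward as they close: fully open they stand 13 mm farther back than shut.
Start: joints at [1.22, 0.477, 0.022, 1.555, -0.011, 1.109, -0.083], TCP at [0.162, -0.655, 0.245] pointing down, gripper open.
Joint ranges: [-2.96, 2.96], [-0.34, 2.1], [-1.41, 1.46], [0.24, 2.44], [-1.37, 4.51], [0.17, 1.92], [-2.96, 2.96]. Speed limits (rad/s): [2.39, 2.39, 3.14, 3.14, 3.14, 3.14, 3.14].

### API

Orientations are given as a rotation vector (axis times angle).
In Python, from bench import r, eyes, ticket gives the robot as it stands. The module is installed in compiled form; this text tells all that it offers.
- The arm moves only by the tool arm_command, never from a script. Its argument "plan" is text: rows parted by semicolons, each of 4 numbers parted by spaces: the shift along the tool's x, y, z in m, then the turn about the tool's z in degrees. In form: tx ty tz yaw; .... A call has 1 to 20 rows; each row shifts and turns the commanded pose from where the row before left it, along the tool's axes as they then stand; what a row does not reach is not made up. A row lasts 1/8 s, in which the tool goes at most 62.5 mm and 10.7 degrees, less where a joint would pass 70% of its speed; a pose out of reach is approached as far as the arm can. A call is refused whole if a number of a shift passes 0.0625 or a number of a turn 10.7, either way. A call with a gripper value outside its range is refused whole. "hand" is the closure, from -1 (fully open) to 1 (shut), set as the call begins (left out, the last holds). The fingers move at their own pace and stop on an object; "grip_force" is the grip in N (left out, the last holds). Time passes only in rows, so rows that do not move let the fingers close. It gives the time, the measured TCP pose, the force, the opening and the grip force at its end, in the units of the state.
- r.get_obs(): the state, without advancing time (a new reading comes with each control period).
- eyes.grab_frame(name): name is "side" or "top"; returns (picture, depth): 480x640x3 uint8, red, green, blue; 480x640 float32, m along the optical axis (not along the pixel's ray), 0 where there is no reading.
- eyes.calibration(name): a dict with "fov_y" (degrees; the focal length in pixels is half the picture's height over the tangent of half this angle, whatever the lens; pixels are square), "cx", "cy" (the principal point, pixels), "origin" and "attitude" of the camera in the world. Camera axes: x right, y up, looking along -z (the intrinsics and any distortion apply to the point x, -y, -z); pixel columns grow to the right and rows downward; lengths in m; the calibration is good to about 2 mm. A picture is of the moment at which its call begins. calibration takes no time and is no camera call.
- ticket.hand_in(): hands the job in; it is judged then, once.
The state is a dict: "clock": time; "joints": joint angles; "qvel": joint speeds; "tau": joint torques, N m; "tcp_pos": TCP position; "orientation": TCP orientation; "contact_force": force on the tool from outside, world axes, zero at the start; "moment": the same for the moment, N m; "grip_width": finger opening in m; "gripper_force": force on a finger pad.
Only numpy, scipy, OpenCV 4.12 (cv2) and the standard library are available. Lean on these libraries where they do the work, as an engineer would, in place of code of your own. Each camera call takes 0.05 s, during which the arm holds its last target. There are 200 camera calls.

### The job

Take the green-capped canister from the sloping rack and stand it upright, cap up, in the middle of the black disc of the barcode station, with its barcode label squarely facing the scanner's red window. Let go of it, then swing the station's retaining arm fully shut beside it by its orange post. Leave the white-capped canister and the other things on the desk where they are.

Things in the scene. Friction and masses are not known exactly. Their poses are not given: they have to be found in the camera images.
- canister: green-capped black canister: cylinder 44 mm in diameter, 110 mm long (top 20 mm: cap), 0.12 kg. Origin: centre of its bottom; +z along its axis to the cap; +x out through the middle of its barcode label (30 mm wide, 66 tall). White stripe on the cap's top runs from the middle to the label side. Starts reclining in a rack slot, bottom towards the robot, cap end up, 15 degrees above horizontal.
- canister_label (a point): middle of the barcode label, on the canister's surface, 48 mm above its bottom
- rack: cream sloping rack, fixed, 150 (x) x 190 (y) mm, 65 mm high at its +x edge. Origin: centre of its underside; the slope rises along +x. Slots at y = -50 and +50 mm: a canister lies on a grey tongue 36 mm wide, 85 long, its bottom against a stop, with side ribs along its lowest 30 mm; from 40 mm above its bottom upwards both sides are free for the fingers.
- other_canister: white-capped canister, otherwise the same, in the other slot; not to be disturbed. Origin and axes as for the green one
- station: barcode station, fixed: grey base plate 8 mm thick, 150 mm along x, from y = -145 to +70 mm, with a black disc, a white scanner block and a retaining arm. Origin: on the table under the disc's centre. The scanner block (100 mm along x, top 108 mm above the table) stands at y = -75 to -135 mm and looks to +y, over the disc.
- seat (a point): centre of the disc's top (68 mm in diameter, 12 mm above the table); axes as the station's
- window (a point): middle of the scanner's red window, 72 mm to the -y side of the disc's centre, 60 mm above the table
- gate (a joint): retaining arm on an upright pivot, rad: 0 fully shut (against its stop; the arm then lies across the +y side of the disc, along the station's x), grows as it swings open, outward to +y (clockwise seen from above), up to 1.8. It stays where it is left; about 1 N at the post moves it.
- gate_pivot (a point): top of the arm's pivot, 52 mm to +x and 52 mm to +y of the disc's centre, 52 mm above the table
- gate_post (a point): top of the orange upright post at the arm's free end, 16 mm in diameter, 104 mm from the pivot, top 89 mm above the table; the aluminium arm itself is 10 mm wide and lies 36 to 50 mm above the table. Shut, the post stands 52 mm to -x and 52 mm to +y of the disc's centre.
- pump_bottle: pink bottle, 66 mm in diameter, 150 mm tall; origin at the centre of its bottom
- sharps_bin: yellow round bin with red lid, 106 mm in diameter, 121 mm tall; origin at the centre of its bottom
- reader: red handheld reader lying flat, 100 x 150 mm, 48 mm high; origin at the centre of its underside
- pen_cup: empty dark metal cup, 76 mm in diameter, 90 mm tall; origin at the centre of its bottom
- marker: blue marker pen with white cap lying on the desk, 135 mm long, 15 mm thick; origin near its middle, on the desk

How it is judged:
On the way, in this order (a step that is already met when the one before it is completed fails the run):
1. the green-capped canister stands upright on the disc, label to the window, released, with the arm still open (horizontal distance between canister and seat below 0.012 m and z of canister in the frame of seat between -0.006 and 0.006 m and angle between canister's own z axis and vertical below 0.08 rad and angle between the x axis of canister and the y axis of station, either way round below 0.3 rad and horizontal distance between canister_label and window below 0.07 m and contact force between the fingers and canister below 0.3 N and value of joint gate above 0.6 rad), for 0.2 s.
2. the retaining arm is swung shut (value of joint gate below 0.12 rad), for 0.2 s.
At the end, for the whole second after the job is handed in: The green-capped canister stands at rest, cap up (within 5 degrees), on the disc, its axis within 12 mm of the disc's centre, its label facing the window within 17 degrees, and the retaining arm is shut to within 0.12 rad (horizontal distance between canister and seat below 0.012 m and z of canister in the frame of seat between -0.006 and 0.006 m and angle between canister's own z axis and vertical below 0.08 rad and angle between the x axis of canister and the y axis of station, either way round below 0.3 rad and horizontal distance between canister_label and window below 0.07 m and value of joint gate below 0.12 rad and linear speed of canister below 0.02 m/s and angular speed of canister below 0.2 rad/s); the robot touches nothing.
It fails at once if the white-capped canister is moved by more than 30 mm (distance of other_canister from where it was at the start of the episode above 0.03 m).
It fails at once if another thing on the desk (bottle, bin, reader, cup, marker) is moved by more than 40 mm (distance of any of pump_bottle, sharps_bin, reader, pen_cup, marker from where it was at the start of the episode above 0.04 m).
It also fails if it takes over 72 s, if anything falls off the work surface, if the arm or the gripper's body presses on something with over 40 N, if the wrist force passes 120 N, or if a joint passes its speed limit or range.

## Working session

There is one attempt and no reset: what is moved stays moved. The work goes in short steps, Python scripts to look and compute and a tool call to move; the robot and the scene stay as the last step left them, time stands still between calls to the robot, and variables do not carry over. Pictures are saved under pics/ and viewed, at most 10 in all, crops included, and the job is handed in when it is done.

Besides the shell and the picture viewer there is one more tool, called after "Request:" as name(argument=value, ...), one argument or row to a line, values as JSON. arm_command: Moves the arm, as the interface text tells. Its arguments: {"type":"object","properties":{"plan":{"type":"string"},"hand":{"type":"number"},"grip_force":{"type":"number"}},"required":["plan"]}

```bash
mkdir -p pics; cat > h.py <<'E'
import numpy as np, cv2
from scipy.spatial.transform import Rotation as R
from bench import r, eyes, ticket
def cal(n): return eyes.calibration(n)
def rot(a):
    a=np.array(a,float)
    return a if a.shape==(3,3) else (R.from_rotvec(a).as_matrix() if a.size==3 else R.from_quat(a).as_matrix())
def f(c): return 240/np.tan(np.radians(c['fov_y'])/2)
def pts(n,d):
    c=cal(n);v,u=np.mgrid[0:480,0:640];k=f(c)
    p=np.stack([(u-c['cx'])/k*d,-(v-c['cy'])/k*d,-d],-1)
    return p@rot(c['attitude']).T+np.array(c['origin'])
def save(n,name):
    p,d=eyes.grab_frame(n);cv2.imwrite(f'pics/{name}.png',p[:,:,::-1]);np.savez(f'pics/{name}.npz',p=p,d=d);return p,d
E
python3 - <<'E'
from h import *
for n in('side','top'):
    print(n,cal(n)); save(n,n+'0')
print(r.get_obs())
E
```

```text
side {'fov_y': 57.65305926391117, 'cx': 326.77956072922206, 'cy': 245.57500650268997, 'origin': array([0.5530582 , 0.66559915, 0.62879027]), 'attitude': array([ 0.01104476, -1.30256231, -2.800341  ])}
top {'fov_y': 55.08108046889447, 'cx': 325.73804842628016, 'cy': 237.98258656102874, 'origin': array([ 0.41077978, -0.01912402,  1.0544068 ]), 'attitude': array([ 0.13512485, -0.13717541, -1.54376692])}
{'clock': 0.1, 'joints': array([ 1.21989711,  0.47772748,  0.02234162,  1.55629368, -0.01152859,
        1.10926931, -0.08308239]), 'qvel': array([-0.00011487,  0.0005351 ,  0.00140862, -0.00309065,  0.00149465,
       -0.00072178,  0.00067843]), 'tau': array([ 5.11343198e-03, -5.97762108e+01,  1.61426526e+00, -2.81952202e+01,
        1.28634754e-02,  5.05880904e-03,  4.52746406e-05]), 'tcp_pos': array([ 0.16217296, -0.6547416 ,  0.24444101]), 'orientation': array([-3.11693159e+00, -3.80305981e-01,  4.34144446e-04]), 'contact_force': array([ 0.65081683, -0.54631678, -1.40017052]), 'moment': array([-0.03601263, -0.00055187, -0.00100864]), 'gripper_force': 0.0, 'grip_width': 0.08521372167713454}
```

View pics/side0.png

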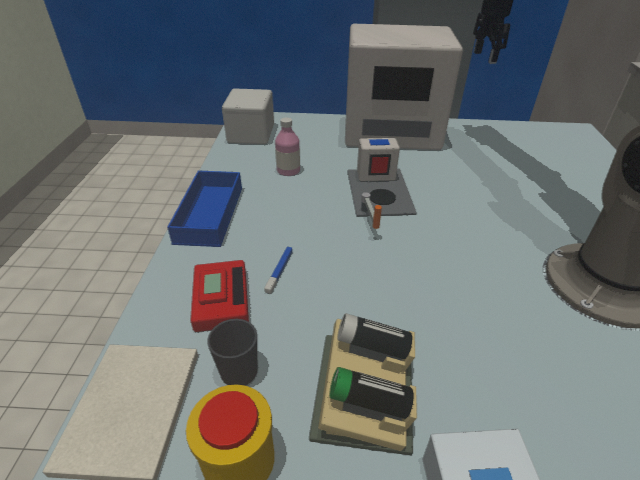

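View pics/top0.png

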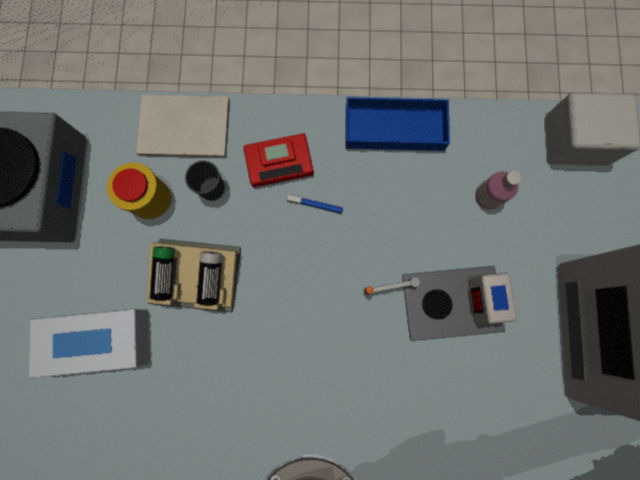

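```bash
cat > m.py <<'E'
from h import *
T=np.load('pics/top0.npz');S=np.load('pics/side0.npz')
PT=pts('top',T['d']);PS=pts('side',S['d'])
np.set_printoptions(precision=4,suppress=True)
for n,uv in dict(disc=(437,304),post=(370,291),pivot=(415,283),green=(163,253),gbody=(163,285),white=(209,259),wbody=(209,288),base1=(410,335),blocktop=(499,298),tbl=(300,250),cup=(200,190)).items():
    print(n,PT[uv[1],uv[0]])
for n,uv in dict(disc=(382,197),win=(380,165),post=(377,209),green=(342,388),gbody=(380,395),gend=(410,402)).items():
    print('S',n,PS[uv[1],uv[0]])
# disc by colour: dark & height ~12mm
for nm,D,P in(('T',T['p'],PT),('S',S['p'],PS)):
    hsv=cv2.cvtColor(D,cv2.COLOR_RGB2HSV)
    near=(abs(P[...,0]-PT[304,437,0])<.06)&(abs(P[...,1]-PT[304,437,1])<.06)
    m=near&(hsv[...,2]<45)&(P[...,2]<.03)
    q=P[m];print(nm,'disc',len(q),q.mean(0),q.min(0),q.max(0))
    o=(hsv[...,0]<14)&(hsv[...,1]>150)&(hsv[...,2]>90)&(P[...,2]>.03)&(abs(P[...,:2]-PT[291,370,:2]).max(-1)<.06)
    q=P[o];print(nm,'post',len(q),q.mean(0),q.max(0))
    g=(hsv[...,0]>45)&(hsv[...,0]<80)&(hsv[...,1]>120)
    q=P[g];print(nm,'green',len(q),np.median(q,0),q.min(0),q.max(0))
    rr=((hsv[...,0]<8)|(hsv[...,0]>172))&(hsv[...,1]>120)&(abs(P[...,:2]-PT[298,485,:2]).max(-1)<.06)
    q=P[rr];print(nm,'win',len(q),np.median(q,0),q.min(0),q.max(0))
# base plate orientation from top view
m=(abs(PT[...,2]-.008)<.006)&(T['p'].max(-1)<100)&(abs(PT[...,0]-.35)<.2)&(PT[...,1]<-.05)&(PT[...,1]>-.45)
cs,_=cv2.findContours(m.astype(np.uint8),0,2);c=max(cs,key=cv2.contourArea)
print(cv2.minAreaRect(c))
for nm,I,(x,y,w,h) in (('a',T['p'],(140,230,110,90)),('b',T['p'],(350,250,180,100)),('c',S['p'],(310,300,130,150)),('d',S['p'],(340,120,90,130))):
    cr=I[y:y+h,x:x+w,::-1];s=min(400/w,300/h);cr=cv2.resize(cr,(int(w*s),int(h*s)),interpolation=2)
    globals()['K'+nm]=cv2.copyMakeBorder(cr,0,300-cr.shape[0],0,400-cr.shape[1],0)
cv2.imwrite('pics/crop.png',np.vstack([np.hstack([Ka,Kb]),np.hstack([Kc,Kd])]))
E
python3 m.py
```

```text
disc [ 0.4493 -0.2716  0.0116]
post [ 0.4701 -0.1133  0.0897]
pivot [ 0.4918 -0.2144  0.0539]
green [0.5374 0.3174 0.1102]
gbody [0.4729 0.32   0.0871]
white [0.5277 0.2228 0.1049]
wbody [0.4685 0.2219 0.0928]
base1 [ 0.4108 -0.0191  1.0544]
blocktop [ 0.4606 -0.3739  0.1116]
tbl [ 0.5666  0.0406 -0.0011]
cup [0.7024 0.2797 0.0073]
S disc [ 0.4508 -0.2654  0.0127]
S win [ 0.4567 -0.3467  0.0581]
S post [ 0.4758 -0.107   0.0863]
S green [0.5409 0.3398 0.1051]
S gbody [0.4889 0.3401 0.0935]
S gend [0.4472 0.3424 0.084 ]
T disc 686 [ 0.4492 -0.2714  0.0113] [ 0.4181 -0.3043  0.0054] [ 0.4863 -0.212   0.0168]
T post 36 [ 0.4729 -0.1117  0.0874] [ 0.4786 -0.105   0.0915]
T green 538 [0.5155 0.2772 0.129 ] [ 0.3246 -0.5479  0.0083] [0.7633 0.6498 1.0544]
T win 176 [ 0.4579 -0.3431  0.0652] [ 0.4364 -0.3477  0.0332] [ 0.4808 -0.34    0.0898]
S disc 8 [ 0.4517 -0.2577  0.0093] [ 0.423  -0.2953  0.0074] [ 0.4738 -0.2395  0.0108]
S post 27 [ 0.4747 -0.1119  0.0872] [ 0.4802 -0.104   0.0901]
S green 375 [0.5399 0.333  0.1069] [0.5289 0.3101 0.0912] [0.5531 0.6656 0.6288]
S win 248 [ 0.4594 -0.345   0.0608] [ 0.4392 -0.3524  0.0363] [ 0.4797 -0.3377  0.0838]
((452.9604187011719, 302.6039733886719), (66.86650085449219, 96.9166259765625), 84.2894058227539)
```

View pics/crop.png

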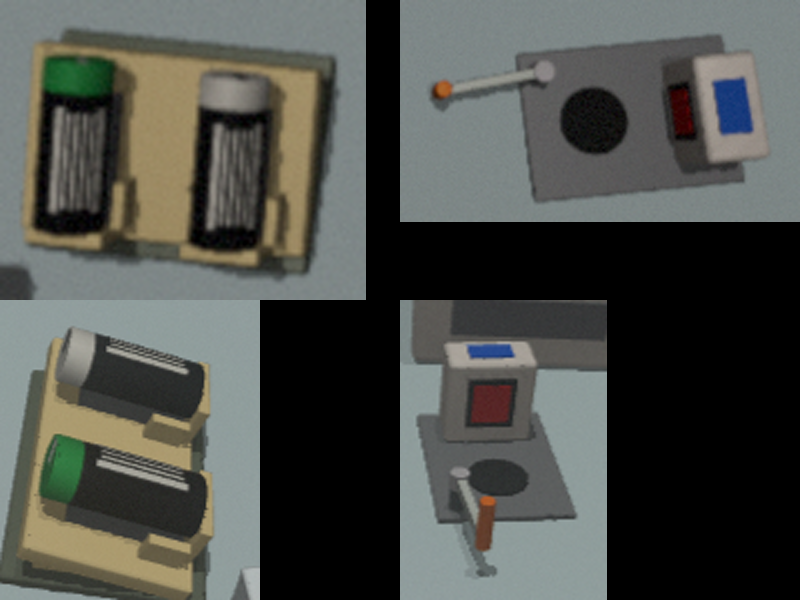

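```bash
cat > c.py <<'E'
from h import *
from scipy.optimize import least_squares
np.set_printoptions(precision=4,suppress=True)
A=[]
for n in('top','side'):
    F=np.load(f'pics/{n}0.npz');P=pts(n,F['d']);I=F['p']
    hsv=cv2.cvtColor(I,cv2.COLOR_RGB2HSV)
    dark=hsv[...,2]<70; grn=(hsv[...,0]>45)&(hsv[...,0]<80)&(hsv[...,1]>120)
    box=(P[...,0]>.41)&(P[...,0]<.57)&(abs(P[...,1]-.333)<.03)&(P[...,2]>.06)&(P[...,2]<.14)
    lab=(hsv[...,1]<60)&(hsv[...,2]>95)&box
    A.append((P[(dark|grn|lab)&box],P[grn&box],P[lab&box]))
for k,(q,g,l) in enumerate(A): print(k,len(q),len(g),len(l),g.mean(0),l.mean(0))
def axis(p):
    c=np.array([.49,p[0],p[1]]);a=np.array([np.cos(p[2])*np.cos(p[3]),np.sin(p[2])*np.cos(p[3]),np.sin(p[3])]);return c,a
def res(p,q):
    c,a=axis(p);w=q-c;return np.linalg.norm(w-np.outer(w@a,a),axis=1)-.022
for q in(A[0][0],A[1][0],np.vstack([A[0][0],A[1][0]])):
    s=least_squares(lambda p:np.r_[res(p,q),(p[3]-np.radians(15))*.2],[.333,.08,0,np.radians(15)],loss='soft_l1',f_scale=.002)
    print(s.x[:2],np.degrees(s.x[2:]),np.sqrt(np.mean(s.fun**2)))
c,a=axis(s.x)
allq=np.vstack([A[0][0],A[1][0]]);t=(allq-c)@a;print('axial range',np.percentile(t,[0,1,3,97,99,100]))
up=np.cross(a,np.cross([0,0,1],a));up/=np.linalg.norm(up);lat=np.cross(up,a)*-1 # lat: left of axis = +y
for k in range(2):
    tg=(A[k][1]-c)@a;print('green t',np.percentile(tg,[1,5,95,99]))
    l=A[k][2]-c;print('label t',np.percentile(l@a,[2,98]),'ang deg(+=toward lat)',np.percentile(np.degrees(np.arctan2(l@lat,l@up)),[2,10,50,90,98]),lat)
print('c',c,'a',a)
E
python3 c.py
```

```text
0 904 234 130 [0.5361 0.3189 0.1038] [0.487  0.3288 0.0958]
1 2388 370 301 [0.5398 0.3316 0.1055] [0.4887 0.326  0.0957]
[0.3296 0.0744] [-4.5557 14.8961] 0.002218784190252177
[0.3272 0.0744] [-4.2805 14.6329] 0.0014141748402198959
[0.3277 0.0743] [-4.2726 14.6892] 0.0017792698757207392
axial range [-0.0542 -0.0434 -0.0415  0.063   0.0653  0.0663]
green t [-0.0301  0.0427  0.0653  0.066 ]
label t [-0.0468  0.0337] ang deg(+=toward lat) [-68.3193 -14.6003  -4.7235  17.9243  31.3761] [-0.0745 -0.9972 -0.    ]
green t [0.0461 0.0468 0.0644 0.0652]
label t [-0.0532  0.0657] ang deg(+=toward lat) [-49.0073  -9.8615   0.3349  26.1662  50.4409] [-0.0745 -0.9972 -0.    ]
c [0.49   0.3277 0.0743] a [ 0.9646 -0.0721  0.2536]
```

```bash
cat >> c.py <<'E'
print('----')
for n in('top','side'):
    F=np.load(f'pics/{n}0.npz');P=pts(n,F['d']);hsv=cv2.cvtColor(F['p'],cv2.COLOR_RGB2HSV)
    w=P-c;t=w@a;rad=np.linalg.norm(w-t[...,None]*a,axis=-1)
    on=(abs(rad-.022)<.005)&(t>-.025)&(t<.032)
    ang=np.degrees(np.arctan2(w@lat,w@up))[on];v=hsv[...,2][on]
    for lo in range(-90,90,8):
        m=(ang>=lo)&(ang<lo+8)
        if m.sum()>3: print(n,lo+4,m.sum(),int(v[m].mean()),int(v[m].max()))
E
python3 c.py | sed -n '/----/,$p'
```

```text
----
top -62 9 86 105
top -54 10 87 102
top -46 21 46 91
top -38 26 16 35
top -30 28 13 40
top -22 33 38 99
top -14 32 109 137
top -6 45 116 141
top 2 41 100 125
top 10 41 78 103
top 18 41 95 116
top 26 42 72 102
top 34 39 77 103
top 42 35 68 91
top 50 31 69 91
top 58 26 73 84
top 66 23 67 84
top 74 18 48 78
top 82 12 28 51
top 90 14 18 34
side -86 55 39 45
side -78 63 39 45
side -70 78 40 44
side -62 80 40 46
side -54 93 40 45
side -46 92 41 46
side -38 92 41 48
side -30 95 42 46
side -22 94 41 46
side -14 102 71 164
side -6 86 160 166
side 2 78 107 163
side 10 67 114 154
side 18 60 82 153
side 26 42 95 136
side 34 40 79 108
side 42 21 90 109
side 50 6 107 116
side 58 4 118 125
```

```bash
python3 - <<'E'
from h import *
T=np.load('pics/top0.npz');P=pts('top',T['d'])
m=(P[...,2]>.13)&(P[...,2]<.9);n,l,s,_=cv2.connectedComponentsWithStats(m.astype(np.uint8))
for i in range(1,n):
    if s[i,4]>40:
        q=P[l==i];print(s[i],np.percentile(q,2,0).round(3),np.percentile(q,98,0).round(3))
E
```

```text
[   0  111   57  121 5960] [0.577 0.562 0.133] [0.825 0.659 0.163]
[504 170  17  16 209] [ 0.692 -0.413  0.135] [ 0.72  -0.385  0.152]
[ 587  244   53  177 7731] [ 0.262 -0.551  0.134] [ 0.543 -0.544  0.275]
```

Request:
arm_command(
  plan="0 0 0 7;0 0 0 7;0 -0.05 0 0;0 -0.05 0 0;0 -0.05 0 0;0 -0.05 0 0;0.046 -0.036 0 0;0.046 -0.036 0 0;0.046 -0.036 0 0;0.024 -0.04 0 0;0.024 -0.04 0 0;0.024 -0.04 0 0;0.024 -0.04 0 0;0.024 -0.04 0 0",
  hand=-1,
)

```text
clock: 1.85
tcp_pos: [0.4214, -0.1462, 0.2452]
orientation: [3.141, -0.003, -0.0]
contact_force: [0.6, -0.4, -0.2]
grip_width: 0.0854
gripper_force: 0.0
```

Request:
arm_command(
  plan="0.011 -0.047 0 0;0.011 -0.047 0 0;0.011 -0.047 0 0;0.011 -0.047 0 0;0.011 -0.047 0 0;0.011 -0.047 0 0;0.011 -0.047 0 0;0.011 -0.047 0 0;0.011 -0.047 0 0;0.011 -0.047 0 0;0 0 0.03 4.3;0 0 0.03 0;0 0 0 0",
)

```text
clock: 3.48
tcp_pos: [0.5303, 0.3209, 0.1826]
orientation: [3.136, -0.12, -0.007]
contact_force: [0.0, -0.2, 0.5]
grip_width: 0.0853
gripper_force: 0.0
```

```bash
python3 - <<'E'
from h import *
save('side','s1');o=r.get_obs();print(o['tcp_pos'],R.from_rotvec(o['orientation']).as_matrix().round(3),o['joints'].round(2))
E
```

```text
[0.53129967 0.32167478 0.18454017] [[ 0.997 -0.076 -0.002]
 [-0.076 -0.997 -0.001]
 [-0.002  0.001 -1.   ]] [-0.25  0.51 -0.54  1.72  0.3   1.   -2.54]
```

View pics/s1.png

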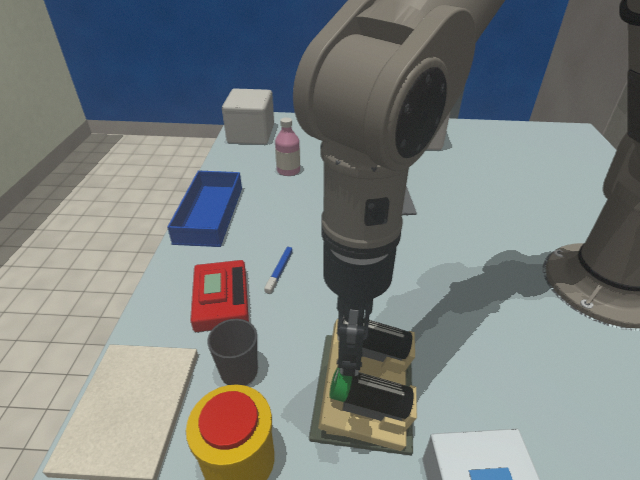

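Request:
arm_command(
  plan="0.001 -0.003 0.025 0;0 0 0.03 0;0 0 0.025 0;0 0 0.013 0;0 0 0.007 0;0 0 0 0;0 0 0 0",
)

```text
clock: 4.4
tcp_pos: [0.5336, 0.3256, 0.0863]
orientation: [-3.138, 0.12, -0.002]
contact_force: [-0.6, 0.6, 0.3]
grip_width: 0.0852
gripper_force: 0.0
```

Request:
arm_command(
  plan="0 0 0 0;0 0 0 0;0 0 0 0;0 0 0 0;0 0 0 0;0 0 0 0",
  hand=1,
  grip_force=20,
)

```text
clock: 5.15
tcp_pos: [0.5332, 0.3252, 0.0856]
orientation: [-3.139, 0.12, -0.001]
contact_force: [-0.4, -0.6, 4.6]
grip_width: 0.0433
gripper_force: 22.0
```

Request:
arm_command(
  plan="0 0 -0.015 0;0 0 -0.025 0;0 0 -0.03 0;0 0 -0.03 0;0 0 -0.03 0;0 0 0 0;0 0 0 0;0 0 0 0",
)

```text
clock: 6.15
tcp_pos: [0.5324, 0.3245, 0.2139]
orientation: [3.138, -0.12, -0.003]
contact_force: [-0.2, -0.2, -2.4]
grip_width: 0.0431
gripper_force: 21.5
```

```bash
python3 - <<'E'
from h import *
p,d=save('side','s2');cv2.imwrite('pics/s2c.png',cv2.resize(p[220:460,260:500,::-1],(600,600),interpolation=2))
E
```

```text
(no output)
```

View pics/s2c.png

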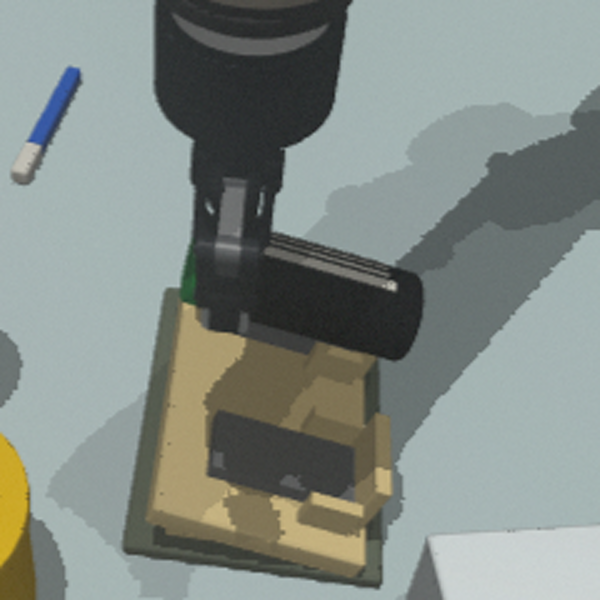

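```bash
python3 - <<'E'
from h import *
np.set_printoptions(precision=4,suppress=True)
F=np.load('pics/s2.npz');P=pts('side',F['d'])
a=np.array([np.cos(-.0746),np.sin(-.0746),0]);l=np.array([-a[1],a[0],0])
c=np.array([.49,.3277,0])
w=P-c;s=w@a;t=w@l
m=(abs(t)<.012)&(s>-.075)&(s<.09)&(P[...,2]<.1)
for lo in np.arange(-.075,.06,.004):
    k=m&(s>=lo)&(s<lo+.004)
    if k.sum()>2: print(round(lo+.002,3),k.sum(),np.percentile(P[k][:,2],[5,50,95]))
for u,v in((411,396),(413,410),(400,421),(390,418),(350,404)): print(u,v,P[v,u],s[v,u],t[v,u])
E
```

```text
-0.073 35 [-0.0017 -0.0001  0.0017]
-0.069 45 [-0.0019  0.0001  0.0017]
-0.065 37 [-0.0016  0.0002  0.0013]
-0.061 33 [-0.0015 -0.0004  0.001 ]
-0.057 14 [-0.0006  0.0089  0.012 ]
-0.053 41 [0.0116 0.0692 0.071 ]
-0.049 47 [0.0117 0.0703 0.0724]
-0.045 51 [0.0652 0.0694 0.072 ]
-0.041 67 [0.0473 0.0561 0.0632]
-0.037 55 [0.0399 0.0429 0.0484]
-0.033 34 [0.0411 0.0428 0.0445]
-0.029 42 [0.0422 0.044  0.0454]
-0.025 46 [0.0431 0.0448 0.0467]
-0.021 40 [0.0435 0.0459 0.0478]
-0.017 37 [0.0459 0.0471 0.0485]
-0.013 47 [0.0466 0.0481 0.0497]
-0.009 41 [0.0472 0.0491 0.0506]
-0.005 37 [0.0486 0.0506 0.0518]
-0.001 42 [0.0499 0.0516 0.0532]
0.003 46 [0.0507 0.0525 0.054 ]
0.007 39 [0.0519 0.0538 0.0553]
0.011 42 [0.0532 0.0546 0.0558]
0.015 41 [0.0544 0.0557 0.057 ]
0.019 43 [0.0549 0.0568 0.0582]
0.023 42 [0.0563 0.0581 0.0592]
0.027 43 [0.0573 0.0591 0.0604]
0.031 39 [0.0583 0.0599 0.0616]
0.035 43 [0.0594 0.0609 0.0628]
0.039 44 [0.0604 0.0624 0.0636]
0.043 41 [0.062  0.0635 0.0654]
0.047 41 [0.0513 0.0558 0.0622]
0.051 40 [0.0512 0.053  0.0544]
0.055 42 [0.0528 0.054  0.0553]
0.059 43 [0.0534 0.0549 0.0563]
411 396 [0.4422 0.3247 0.07  ] -0.047437946741819 -0.0065266576848595015
413 410 [0.4415 0.3459 0.0698] -0.04975138476743038 0.014506465077161702
400 421 [0.4582 0.3548 0.0548] -0.03377536137885657 0.024672858602788734
390 418 [0.4722 0.3531 0.0581] -0.019595346481180425 0.023972681230866072
350 404 [0.528  0.3368 0.0607] 0.03717910746800695 0.01195108219053776
```

Request:
arm_command(
  plan="0.003 0 0.03 0;0 0 0.03 0;0 0 0.03 0;0 0 0.016 0;0 0 0 0;-0.005 0 0 0;-0.005 0 0 0;0 0 0 0",
)

```text
clock: 7.2
tcp_pos: [0.5264, 0.3262, 0.1105]
orientation: [-3.138, 0.12, -0.003]
contact_force: [-0.1, 1.6, -0.5]
grip_width: 0.0434
gripper_force: 21.5
```

Request:
arm_command(
  plan="-0.0038 0 -0.0069 0;-0.0038 0 -0.0069 0;-0.005 0 -0.0061 0;-0.005 0 -0.0061 0;-0.006 0 -0.0052 0;-0.006 0 -0.0052 0;0 0 0 0",
)

```text
clock: 8.07
tcp_pos: [0.4953, 0.3283, 0.1459]
orientation: [3.139, -0.118, -0.002]
contact_force: [-0.0, -0.3, -1.6]
grip_width: 0.0432
gripper_force: 22.9
```

```bash
python3 - <<'E'
from h import *
p,d=save('side','s3');cv2.imwrite('pics/s3c.png',cv2.resize(p[260:460,280:480,::-1],(600,600),interpolation=2))
E
```

```text
(no output)
```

View pics/s3c.png

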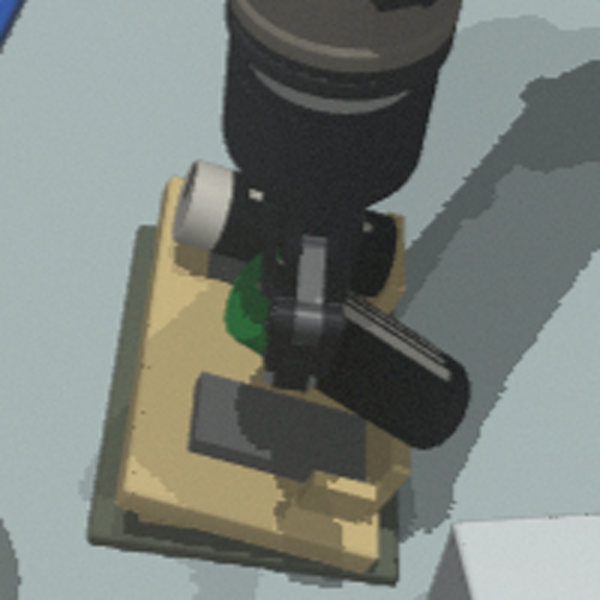

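```bash
cat > th.py <<'E'
from h import *
import sys
from scipy.optimize import least_squares
def fit(name,g,th0,yaw=-.0746,tilt=False):
    # cylinder fit to points within the ball below the hand; g: TCP
    Q=[]
    for cam in('side','top'):
        F=np.load(f'pics/{name}_{cam}.npz');P=pts(cam,F['d'])
        a=np.array([np.cos(yaw)*np.cos(th0),np.sin(yaw)*np.cos(th0),np.sin(th0)])
        w=P-g;t=w@a;rad=np.linalg.norm(w-t[...,None]*a,axis=-1)
        m=(t<-.025)&(t>-.085)&(rad<.034)&(F['p'].max(-1)<75)
        Q.append(P[m])
    q=np.vstack(Q);up=lambda th,ya:np.array([np.cos(ya)*np.cos(th),np.sin(ya)*np.cos(th),np.sin(th)])
    h=np.array([np.cos(yaw),np.sin(yaw),0]);l=np.array([-h[1],h[0],0])
    def res(p):
        a=up(p[0],yaw)+p[3]*l;a/=np.linalg.norm(a);w=q-(g+p[1]*up(p[0]+np.pi/2,yaw)+p[2]*l);return np.linalg.norm(w-np.outer(w@a,a),axis=1)-.022
    s=least_squares(res,[th0,0,0,0],loss='soft_l1',f_scale=.002)
    print([len(x) for x in Q],'theta',np.degrees(s.x[0]).round(1),'offset up/lat/lat-tilt deg',s.x[1:3].round(4),np.degrees(s.x[3]).round(1),'rms',np.sqrt(np.mean(s.fun**2)).round(4))
    a=up(s.x[0],yaw);t=(q-g)@a;print('lowest t',np.percentile(t,[1,5]))
if __name__=='__main__':
    n=sys.argv[1]
    for c in('side','top'): save(c,f'{n}_{c}')
    yaw=float(sys.argv[3]) if len(sys.argv)>3 else -.0746
    o=r.get_obs();print(o['clock'],o['tcp_pos'],o['contact_force'])
    for d in (0,10,-10): fit(n,o['tcp_pos'],np.radians(float(sys.argv[2])+d),yaw)
E
python3 th.py p1 35
```

```text
8.225 [0.49606588 0.32781961 0.14529489] [-0.55424952 -0.00958838 -2.23633389]
[1084, 277] theta 38.6 offset up/lat/lat-tilt deg [-0.0014  0.    ] 0.0 rms 0.0011
lowest t [-0.08400258 -0.08127566]
[1086, 253] theta 38.6 offset up/lat/lat-tilt deg [-0.0014 -0.    ] 0.0 rms 0.001
lowest t [-0.08593767 -0.08329426]
[1100, 293] theta 38.7 offset up/lat/lat-tilt deg [-0.0013  0.    ] 0.1 rms 0.001
lowest t [-0.08428883 -0.08083914]
```

Request:
arm_command(
  plan="0.0085 0 0.0092 0;0 0 0 0;-0.007 0 -0.0052 0;-0.007 0 -0.0052 0;-0.0068 0 -0.0033 0;-0.0068 0 -0.0033 0;-0.0074 0 -0.002 0;-0.0074 0 -0.002 0;0 0 0 0",
)

```text
clock: 9.35
tcp_pos: [0.4621, 0.3307, 0.1577]
orientation: [-3.139, 0.119, -0.0]
contact_force: [0.2, -0.3, -1.1]
grip_width: 0.0431
gripper_force: 22.4
```

```bash
python3 th.py p2 65
```

```text
9.45 [0.46288255 0.33043048 0.15750336] [-0.21313874  0.38429939 -1.4626944 ]
[131, 29] theta 77.6 offset up/lat/lat-tilt deg [0.0246 0.0002] 0.4 rms 0.0017
lowest t [-0.06955023 -0.04779664]
[53, 6] theta 82.5 offset up/lat/lat-tilt deg [0.0257 0.0024] 7.1 rms 0.0016
lowest t [-0.06067903 -0.0412646 ]
[335, 105] theta 30.3 offset up/lat/lat-tilt deg [-0.0022  0.0002] 0.2 rms 0.0039
lowest t [-0.08024739 -0.07007217]
```

```bash
python3 th.py p3 40; python3 -c "
import cv2
p=cv2.imread('pics/p3_side.png');cv2.imwrite('pics/s4c.png',cv2.resize(p[240:440,300:500],(600,600),interpolation=2))"
```

```text
9.55 [0.46303793 0.3303673  0.15739117] [-0.07571971 -0.39146234 -0.84021834]
[1187, 441] theta 32.0 offset up/lat/lat-tilt deg [-0.0006 -0.0003] -0.2 rms 0.0011
lowest t [-0.08609098 -0.08288847]
[595, 192] theta 32.7 offset up/lat/lat-tilt deg [-0.0005  0.0001] 0.3 rms 0.0011
lowest t [-0.08391885 -0.07583372]
[1194, 461] theta 31.8 offset up/lat/lat-tilt deg [-0.0007 -0.0003] -0.2 rms 0.0011
lowest t [-0.08405007 -0.08162351]
```

View pics/s4c.png

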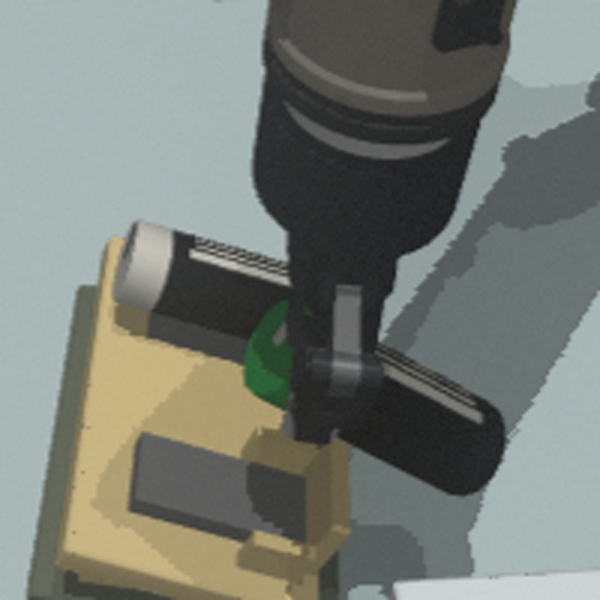

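Request:
arm_command(
  plan="0.0293 0 0 0;0.0293 0 0 0;0 0 0 0;0 0 0.015 0;0 0 0.0143 0;0 0 0 0;-0.0068 0 0.0042 0;0 0 0 0;-0.004 0 -0.0045 0;-0.004 0 -0.0045 0;-0.0058 0 -0.0048 0;-0.0058 0 -0.0048 0;0 0 0 0",
)

```text
clock: 11.18
tcp_pos: [0.4944, 0.3284, 0.1433]
orientation: [-3.139, 0.119, -0.001]
contact_force: [2.2, -0.4, 1.7]
grip_width: 0.0434
gripper_force: 23.7
```

```bash
sed -i 's/t>-.085/t>-.11/;s/print(.lowest t.*/print("lowest t",np.percentile(t,[0,1,5]).round(4))/' th.py; python3 th.py p4 42
```

```text
11.275 [0.49480388 0.32835105 0.14301463] [ 2.28226955 -0.42623646  4.50863637]
[1013, 348] theta 48.5 offset up/lat/lat-tilt deg [-0.0024 -0.0003] -0.3 rms 0.0011
lowest t [-0.0957 -0.0863 -0.0824]
[1051, 366] theta 52.2 offset up/lat/lat-tilt deg [ 0.0007 -0.0006] -0.7 rms 0.0028
lowest t [-0.1088 -0.1053 -0.1005]
[983, 344] theta 48.6 offset up/lat/lat-tilt deg [-0.0022 -0.0004] -0.5 rms 0.0011
lowest t [-0.0867 -0.0851 -0.0816]
```

Request:
arm_command(
  plan="-0.0065 0 -0.0038 0;-0.0065 0 -0.0037 0;-0.0071 0 -0.0025 0;-0.0071 0 -0.0025 0;-0.0075 0 -0.0013 0;-0.0075 0 -0.0013 0;0 0 0 0",
)

```text
clock: 12.15
tcp_pos: [0.4518, 0.3317, 0.1582]
orientation: [-3.139, 0.119, -0.0]
contact_force: [2.5, -0.2, 6.7]
grip_width: 0.0433
gripper_force: 28.5
```

```bash
python3 th.py p5 72
```

```text
12.25 [0.4519431  0.33162558 0.15816011] [2.21349875 0.10359533 8.13668376]
[765, 233] theta 75.4 offset up/lat/lat-tilt deg [-0.0071 -0.0006] -0.3 rms 0.001
lowest t [-0.1034 -0.0932 -0.0831]
[802, 261] theta 78.9 offset up/lat/lat-tilt deg [-0.004  -0.0001] 0.2 rms 0.0026
lowest t [-0.1085 -0.1077 -0.1018]
[591, 200] theta 76.1 offset up/lat/lat-tilt deg [-0.0067 -0.001 ] -0.8 rms 0.0008
lowest t [-0.0897 -0.0842 -0.0809]
```

Request:
arm_command(
  plan="-0.0075 0 0 0;-0.0075 0 0 0;-0.0045 0 0.0005 0;-0.0045 0 0.0005 0;0 0 0 0",
)

```text
clock: 12.88
tcp_pos: [0.4279, 0.3336, 0.1574]
orientation: [-3.139, 0.119, -0.0]
contact_force: [1.6, -0.4, 8.2]
grip_width: 0.043
gripper_force: 32.6
```

```bash
python3 th.py p6 86
```

```text
12.975 [0.42798057 0.33357844 0.15732892] [ 1.55072556 -0.18181979  8.86053621]
[725, 136] theta 88.7 offset up/lat/lat-tilt deg [-0.0099 -0.0008] -0.3 rms 0.0011
lowest t [-0.1111 -0.1013 -0.0831]
[799, 147] theta 89.0 offset up/lat/lat-tilt deg [-0.0095 -0.0007] -0.3 rms 0.0011
lowest t [-0.1074 -0.1014 -0.0831]
[387, 47] theta 91.5 offset up/lat/lat-tilt deg [-0.0082 -0.0015] -1.3 rms 0.0008
lowest t [-0.0841 -0.0834 -0.0806]
```

Request:
arm_command(
  plan="0 0 0 0;0 0 -0.02 0;0 0 -0.03 0;0 0 -0.03 0;0 0 -0.02 0;0 0 0 -4.3;0 0 0 0",
  grip_force=45,
)

```text
clock: 13.85
tcp_pos: [0.4268, 0.3324, 0.2554]
orientation: [3.139, -0.002, -0.005]
contact_force: [0.2, 0.8, -1.4]
grip_width: 0.0431
gripper_force: 45.9
```

Request:
arm_command(
  plan="0.003 0.02 0 0;0.006 0.038 0 0;0.006 0.038 0 0;0.006 0.038 0 0;0.006 0.038 0 0;0.006 0.038 0 0;0.006 0.038 0 0;0.006 0.038 0 0;0 0.038 0 0;-0.004 0.038 0 0;-0.004 0.038 0 0;-0.004 0.038 0 0;-0.004 0.038 0 0;-0.004 0.038 0 0;-0.004 0.038 0 0;-0.004 0.038 0 0;0 0.038 0 0;0 0.024 0 0;0 0 0 0",
)

```text
clock: 16.23
tcp_pos: [0.4434, -0.3197, 0.2552]
orientation: [-3.14, 0.009, 0.005]
contact_force: [-0.3, 0.2, -1.0]
grip_width: 0.0433
gripper_force: 46.0
```

Request:
arm_command(
  plan="0 0 0 -8;0 0 0 -10;0 0 0 -10;0 0 0 -10;0 0 0 -10;0 0 0 -10;0 0 0 -8;0 0 0 -3;0 0 0 0;0 0 0 0",
)

```text
clock: 17.48
tcp_pos: [0.4447, -0.3179, 0.2563]
orientation: [-2.59, -1.776, 0.0]
contact_force: [0.2, 0.5, -0.6]
grip_width: 0.0429
gripper_force: 46.0
```

```bash
python3 th.py q1 88 1.204;python3 - <<'E'
from h import *
o=r.get_obs();print(R.from_rotvec(o['orientation']).as_matrix().round(3),o['grip_width'],o['joints'])
a=cv2.imread('pics/q1_side.png')[60:260,300:500];b=cv2.imread('pics/q1_top.png')[220:380,360:520]
cv2.imwrite('pics/q1c.png',np.hstack([cv2.resize(a,(400,400)),cv2.resize(b,(400,400))]))
E
```

```text
17.575 [ 0.44482056 -0.31835047  0.25656263] [ 0.1772313  -0.33848486 -0.62046456]
[448, 222] theta 88.8 offset up/lat/lat-tilt deg [-0.009  -0.0019] -0.2 rms 0.0013
lowest t [-0.086  -0.0847 -0.0819]
[490, 240] theta 88.7 offset up/lat/lat-tilt deg [-0.0092 -0.0019] -0.2 rms 0.0013
lowest t [-0.0859 -0.0847 -0.0816]
[76, 41] theta 90.0 offset up/lat/lat-tilt deg [-0.0065 -0.0013] 0.6 rms 0.0011
lowest t [-0.0847 -0.0822 -0.0774]
[[ 0.36   0.933 -0.   ]
 [ 0.933 -0.36   0.   ]
 [ 0.    -0.    -1.   ]] 0.043049679450018453 [ 0.83838032  0.28504433 -0.39930181  1.82863518  0.12595596  1.05318935
  0.02256269]
```

View pics/q1c.png

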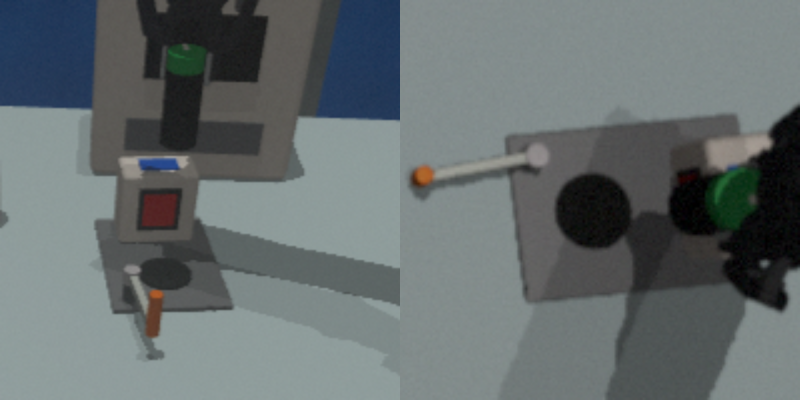

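Request:
arm_command(
  plan="0.013 -0.0047 0 0;0.013 -0.0047 0 0;0.0125 -0.0046 0 0;0 0 0 0;0 0 0.02 0;0 0 0.03 0;0 0 0.03 0;0 0 0.03 0;0 0 0.02 0;0 0 0.015 0;0 0 0 0;0 0 0 0",
)

```text
clock: 19.08
tcp_pos: [0.4462, -0.2783, 0.1124]
orientation: [2.59, 1.777, 0.001]
contact_force: [1.0, 0.5, -1.2]
grip_width: 0.043
gripper_force: 46.0
```

```bash
cat > ck.py <<'E'
from h import *
import sys
for c in('side','top'):
    p,d=save(c,sys.argv[1]+'_'+c);P=pts(c,d);hsv=cv2.cvtColor(p,cv2.COLOR_RGB2HSV)
    near=(abs(P[...,:2]-np.array([.45,-.27])).max(-1)<.045)
    g=near&(hsv[...,0]>45)&(hsv[...,0]<80)&(hsv[...,1]>100)&(P[...,2]>.09)
    z=np.percentile(P[g][:,2],97);t=g&(P[...,2]>z-.006)
    print(c,'green',g.sum(),P[g].min(0).round(4),P[g].max(0).round(4),'top z',z.round(4),t.sum(),P[t].mean(0).round(4))
    b=near&(hsv[...,2]<70)&(P[...,2]>.02)&(P[...,2]<.065);q=P[b]
    print(c,'body',len(q),q.mean(0).round(4) if len(q) else '')
o=r.get_obs();print(o['clock'],o['tcp_pos'],o['contact_force'],o['joints'][-1])
E
python3 ck.py u1; python3 th.py u1 89 1.204
```

```text
side green 213 [ 0.432  -0.2859  0.1176] [ 0.4722 -0.246   0.139 ] top z 0.1375 129 [ 0.4519 -0.263   0.1356]
side body 232 [ 0.4527 -0.2555  0.0462]
top green 286 [ 0.4111 -0.2817  0.0914] [ 0.4931 -0.2251  0.4514] top z 0.4371 11 [ 0.4644 -0.2302  0.4416]
top body 75 [ 0.4472 -0.2533  0.0464]
19.175 [ 0.44625617 -0.27829674  0.11262652] [ 0.23061073 -0.28037282 -1.16066354] -0.14323968989207272
19.275 [ 0.4460919  -0.27822418  0.11246099] [ 0.34179366  0.33765641 -2.7417853 ]
[551, 301] theta 87.4 offset up/lat/lat-tilt deg [-0.0097 -0.0062] -4.4 rms 0.0048
lowest t [-0.1099 -0.1064 -0.1039]
[614, 417] theta 94.2 offset up/lat/lat-tilt deg [-0.0042 -0.0043] -2.4 rms 0.005
lowest t [-0.1089 -0.1074 -0.1053]
[174, 85] theta 73.3 offset up/lat/lat-tilt deg [-0.0169 -0.0049] -5.0 rms 0.0042
lowest t [-0.1117 -0.1103 -0.1087]
```

Request:
arm_command(
  plan="0 0 0.008 0;0 0 0.005 0;0 0 0.002 0;0 0 0.001 0;0 0 0 0;0 0 0 0",
)

```text
clock: 20.02
tcp_pos: [0.4454, -0.2785, 0.0977]
orientation: [2.59, 1.776, -0.003]
contact_force: [-7.4, 0.5, 25.4]
grip_width: 0.0434
gripper_force: 48.8
```

Request:
arm_command(
  plan="0 0 0.001 0;0 0 0 0;0 0 0 0",
)

```text
clock: 20.4
tcp_pos: [0.4457, -0.2793, 0.0974]
orientation: [2.589, 1.775, -0.003]
contact_force: [-9.7, 1.1, 31.5]
grip_width: 0.0425
gripper_force: 50.0
```

Request:
arm_command(
  plan="0 0 -0.001 0;0 0 -0.001 0;0 0 0 0",
)

```text
clock: 20.78
tcp_pos: [0.4456, -0.2789, 0.0976]
orientation: [2.59, 1.776, -0.001]
contact_force: [-2.7, -1.2, 11.3]
grip_width: 0.043
gripper_force: 47.4
```

Request:
arm_command(
  plan="0 0 0 0;0 0 0 0;0 0 0 0;0 0 0 0",
  hand=-1,
)

```text
clock: 21.28
tcp_pos: [0.4456, -0.2778, 0.0965]
orientation: [-2.59, -1.777, -0.0]
contact_force: [-0.4, -0.6, 0.8]
grip_width: 0.0852
gripper_force: 0.0
```

Request:
arm_command(
  plan="0 0 -0.02 0;0 0 -0.03 0;0 0 -0.04 0;0 0 -0.04 0;-0.05 0.02 0 0;-0.05 0.02 0 0;0 0 0 0",
)

```text
clock: 22.15
tcp_pos: [0.4452, -0.3905, 0.2263]
orientation: [2.596, 1.768, -0.002]
contact_force: [-1.0, 0.7, 0.1]
grip_width: 0.0851
gripper_force: 0.0
```

```bash
python3 ck.py v1; python3 - <<'E'
import cv2,numpy as np
a=cv2.imread('pics/v1_side.png')[110:250,320:460];b=cv2.imread('pics/v1_top.png')[240:360,350:470+0]
cv2.imwrite('pics/v1c.png',np.hstack([cv2.resize(a,(400,400),interpolation=2),cv2.resize(b,(400,400),interpolation=2)]))
E
```

```text
side green 221 [ 0.4301 -0.2906  0.1025] [ 0.4709 -0.2478  0.1245] top z 0.123 137 [ 0.4502 -0.2667  0.1211]
side body 267 [ 0.452  -0.2557  0.0425]
top green 372 [ 0.428  -0.2912  0.0902] [ 0.4698 -0.2485  0.1278] top z 0.1244 309 [ 0.4489 -0.2682  0.1215]
top body 94 [ 0.4467 -0.2534  0.0436]
22.25 [ 0.44671795 -0.38555506  0.22620638] [-0.14778072  0.31730219  0.47585855] 0.09900642194360276
```

View pics/v1c.png

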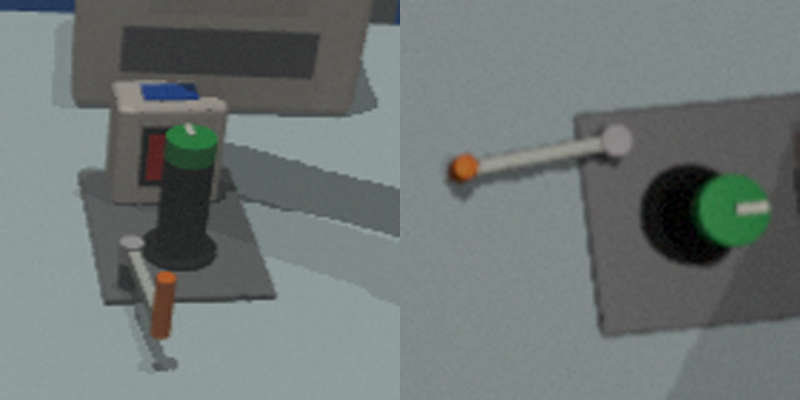

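Request:
arm_command(
  plan="0 0 0 9.6;0 0 0 9.6;0 0 0 9.6;0 0 0 9.6;0 0 0 9.6;0 0 0 9.6;0 0 0 0",
  hand=1,
  grip_force=20,
)

```text
clock: 23.12
tcp_pos: [0.4475, -0.3839, 0.2267]
orientation: [-3.125, -0.316, 0.0]
contact_force: [-0.7, -0.3, 0.2]
grip_width: 0.0001
gripper_force: 0.0
```

```bash
cat > go.py <<'E'
from h import *
import sys
o=r.get_obs();M=R.from_rotvec(o['orientation']).as_matrix();t=np.array([float(x) for x in sys.argv[1:4]])
print(o['tcp_pos'],'yaw',np.degrees(np.arctan2(M[1,0],M[0,0])).round(1),'tool delta',(M.T@(t-o['tcp_pos'])).round(4),o['contact_force'].round(1))
E
python3 go.py .5086 -.1046 .226
```

```text
[ 0.44751493 -0.38385539  0.22670545] yaw 11.5 tool delta [ 0.1157 -0.2614  0.0009] [-0.7 -0.3  0.2]
```

Request:
arm_command(
  plan="0.0193 -0.0436 0 0;0.0193 -0.0436 0 0;0.0193 -0.0436 0 0;0.0193 -0.0436 0 0;0.0193 -0.0436 0 0;0.0193 -0.0436 0 0;0 0 0 0;0 0 0.04 0;0 0 0.04 0;0 0 0.04 0;0 0 0.026 0;0 0 0 0;0 0 0 0",
)

```text
clock: 24.75
tcp_pos: [0.5098, -0.1067, 0.0817]
orientation: [3.126, 0.311, 0.002]
contact_force: [-0.1, -0.2, 0.4]
grip_width: 0.0001
gripper_force: 0.0
```

```bash
python3 go.py .5086 -.1046 .081; python3 - <<'E'
import numpy as np
P=np.array([.495,-.2135]);al=np.radians(np.linspace(101.5,186,10))
# rows: tool yaw = al-90; first close d .035->.019
yaw=np.radians(11.5);p=np.array([.5086,-.1046])
for k,A in enumerate(al):
    t=P+.104*np.array([np.cos(A),np.sin(A)])+.019*np.array([np.sin(A),-np.cos(A)])
    d=t-p;c,s=np.cos(yaw),np.sin(yaw);print((c*d[0]+s*d[1]).round(4),(s*d[0]-c*d[1]).round(4),'turn',np.degrees(-(A-np.pi/2-yaw)).round(1));p=t;yaw=A-np.pi/2
E
```

```text
[ 0.50978895 -0.10669363  0.08167511] yaw 11.4 tool delta [-0.0008 -0.0023  0.0007] [-0.1 -0.2  0.4]
-0.016 0.0 turn 0.0
-0.0172 -0.0017 turn -9.4
-0.0172 -0.0017 turn -9.4
-0.0172 -0.0017 turn -9.4
-0.0172 -0.0017 turn -9.4
-0.0172 -0.0017 turn -9.4
-0.0172 -0.0017 turn -9.4
-0.0172 -0.0017 turn -9.4
-0.0172 -0.0017 turn -9.4
-0.0172 -0.0017 turn -9.4
```

Request:
arm_command(
  plan="-0.008 -0.001 0 0;-0.008 -0.001 0 0;-0.0086 -0.0005 0 -4.7;-0.0086 -0.0005 0 -4.7;-0.0086 -0.0005 0 -4.7;-0.0086 -0.0005 0 -4.7;-0.0086 -0.0005 0 -4.7;-0.0086 -0.0005 0 -4.7;-0.0086 -0.0005 0 -4.7;-0.0086 -0.0005 0 -4.7;-0.0086 -0.0005 0 -4.7;-0.0086 -0.0005 0 -4.7;-0.0086 -0.0005 0 -4.7;-0.0086 -0.0005 0 -4.7;-0.0086 -0.0005 0 -4.7;-0.0086 -0.0005 0 -4.7;0 0 0 0",
)

```text
clock: 26.88
tcp_pos: [0.4032, -0.1793, 0.081]
orientation: [2.458, 1.955, -0.0]
contact_force: [-0.5, 0.0, -0.3]
grip_width: -0.0004
gripper_force: 0.0
```

```bash
cat > gt.py <<'E'
from h import *
for c in('side','top'):
    p,d=save(c,'g_'+c);P=pts(c,d);h=cv2.cvtColor(p,cv2.COLOR_RGB2HSV)
    o=(h[...,0]<14)&(h[...,1]>150)&(h[...,2]>70)&(P[...,2]>.05)&(P[...,2]<.1)&(abs(P[...,0]-.43)<.09)&(abs(P[...,1]+.17)<.1)
    q=P[o]
    if len(q): m=q.mean(0);print(c,len(q),m.round(4),'alpha',np.degrees(np.arctan2(m[1]+.2135,m[0]-.495)).round(1)%360)
E
python3 gt.py; python3 go.py .3896 -.2055 .081
```

```text
side 6 [ 0.3918 -0.1907  0.0548] alpha 167.5
[ 0.40376942 -0.17869721  0.08101654] yaw 77.0 tool delta [-0.0293 -0.0078  0.    ] [1.1 0.3 0.1]
```

Request:
arm_command(
  plan="-0.0086 -0.001 0 -4.7;-0.0086 -0.001 0 -4.7;-0.0086 -0.001 0 -4.7;-0.006 -0.001 0 -4.7;0 0 0 0;0 0 0 0",
)

```text
clock: 27.72
tcp_pos: [0.3969, -0.2085, 0.0809]
orientation: [2.103, 2.333, 0.002]
contact_force: [0.7, 5.0, 1.3]
grip_width: 0.0001
gripper_force: 2.8
```

```bash
python3 gt.py; python3 go.py .3896 -.2055 .081
```

```text
side 2 [ 0.3933 -0.2197  0.0518] alpha 183.5
[ 0.39690881 -0.20850479  0.08087918] yaw 95.9 tool delta [ 0.0037 -0.007  -0.0001] [1.5 5.3 1.4]
```

Request:
arm_command(
  plan="-0.001 0 0 0;-0.001 0 0 0;0 0 0 0;0 0 0 0",
)

```text
clock: 28.32
tcp_pos: [0.397, -0.2088, 0.0808]
orientation: [-2.101, -2.334, -0.003]
contact_force: [-0.1, 11.2, 4.3]
grip_width: 0.0001
gripper_force: 5.4
```

Request:
arm_command(
  plan="0.01 0 0 0;0.03 0 0 0;0.03 0 0 0;0 0 -0.03 0;0 0 -0.04 0;0 0 -0.05 0;0.04 0 -0.03 0;0 -0.05 0 0;0 0 0 0;0 0 0 0",
)

```text
clock: 29.58
tcp_pos: [0.3357, -0.1079, 0.2309]
orientation: [2.104, 2.331, -0.001]
contact_force: [0.5, 0.4, -0.1]
grip_width: -0.0001
gripper_force: 0.0
```

```bash
python3 gt.py; python3 ck.py w1;python3 - <<'E'
import cv2,numpy as np
a=cv2.imread('pics/w1_side.png')[110:250,320:460];b=cv2.imread('pics/w1_top.png')[230:370,380:520]
cv2.imwrite('pics/w1c.png',np.hstack([cv2.resize(a,(400,400),interpolation=2),cv2.resize(b,(400,400),interpolation=2)]))
E
```

```text
side 50 [ 0.3939 -0.2224  0.077 ] alpha 185.0
top 41 [ 0.3923 -0.2246  0.0879] alpha 186.2
side green 214 [ 0.4303 -0.288   0.103 ] [ 0.4707 -0.2488  0.1239] top z 0.1231 133 [ 0.4504 -0.2672  0.1211]
side body 211 [ 0.4523 -0.256   0.047 ]
top green 372 [ 0.428  -0.2919  0.0901] [ 0.47   -0.2483  0.1258] top z 0.1242 306 [ 0.4491 -0.2685  0.1215]
top body 93 [ 0.447  -0.2533  0.0429]
29.775 [ 0.33618659 -0.10738699  0.23062777] [-0.28048874  0.67208743  0.0378674 ] 0.27906414756354636
```

View pics/w1c.png

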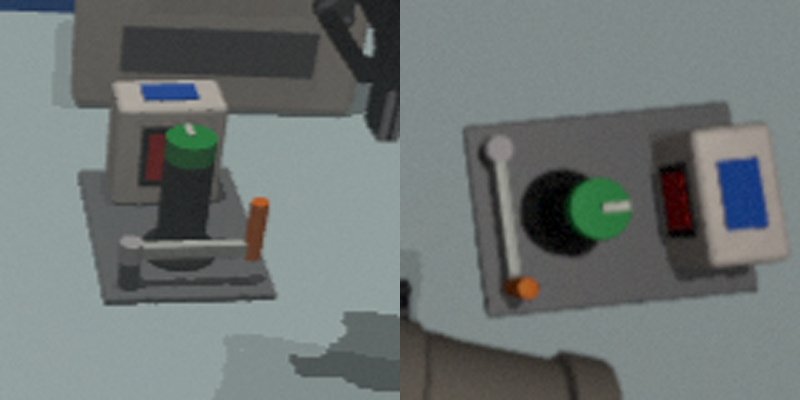

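The picture shows the arm lying shut across the +y side of the disc, with the post at about (525, 288) in the right half. The canister stands unmoved at about (600, 208), its stripe pointing at the window, and the hand is clear.

```bash
python3 -c "
from bench import ticket
print(ticket.hand_in())"
```

```text
the job is handed in; nothing more can be done
None
```

The job is handed in: the green-capped canister stands upright on the disc, within about 2 mm of its centre by the cameras, label facing the window and released, and the retaining arm is shut against its stop; I did not measure the white-capped canister or the other things again at the end, and no verdict was returned.

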